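Size a drawer pull in the stepped gap gauge

ROBOT

A 7-joint arm with a two-finger parallel gripper is mounted at the origin on a cart in front of the work surface, level with it; the furniture and walls round the work are solid. World frame = base frame: x ahead of the robot, y to its left, z up, the work surface at z = 0. Lengths are in m, angles in rad, forces in N, time in s.
With the tool pointing down it reaches from about 0.4 to 0.85 m from the base axis. Payload 10.4 kg.
Tool frame: the origin (TCP) lies on the centre line of the jaws, within the pads' length; the fingertips stand r.finger_overhang ahead of it and the grasp point (between the pads) lies 5 mm behind it (r.finger_overhang is the distance from the TCP to the fingertips, in m); z points along the fingers, y is the line along which they close (so a half turn about z gives the same grasp; the last joint's range is limited). The gripper opens to 87 mm and grips with 3 to 60 N. Pads are 19 mm wide; open, the fingers measure 117 mm over their backs; the gripper's body (75 mm by 190 mm) begins 51 mm behind the grasp point.
Start: joints at [-1.279, 0.332, -0.065, 1.46, 0.022, 1.35, -0.088], TCP at [0.194, 0.594, 0.237] pointing down, gripper open.
Joint ranges: [-2.6, 2.6], [-0.5, 2.12], [-1.47, 1.34], [0.16, 2.42], [-1.27, 4.41], [0.06, 2.06], [-2.6, 2.6]. Speed limits (rad/s): [2.22, 2.22, 2.79, 2.79, 3.14, 3.14, 3.14].

INTERFACE

Orientations are given as a unit quaternion [x, y, z, w].
In Python, from bench import read_state, viewer, r gives the robot as it stands.
- The arm moves only by the tool carry_out, never from a script. Its argument "moves" is a list of rows, each a list of 6 numbers: the shift along the tool's x, y, z in units of 40 mm (1.0 is 40 mm), then the turn, a rotation vector about the tool's x, y, z in units of 8 degrees (1.0 is 8 degrees). A call has 1 to 20 rows; each row shifts and turns the commanded pose from where the row before left it, along the tool's axes as they then stand; what a row does not reach is not made up. A row lasts 1/8 s, in which the tool goes at most 62.5 mm and 10.7 degrees, less where a joint would pass 70% of its speed; a pose out of reach is approached as far as the arm can. A call is refused whole if a number of a shift passes 1 or a number of a turn 1, either way. A call with a gripper value outside its range is refused whole. "fingers" is the finger opening in mm, from 0 to 87, set as the call begins (left out, the last holds). The fingers move at their own pace and stop on an object; "force" is the grip in N (left out, the last holds). Time passes only in rows, so rows that do not move let the fingers close. It gives the time, the measured TCP pose, the force, the opening and the grip force at its end, in the units of the state.
- read_state(): the state, without advancing time (a new reading comes with each control period).
- viewer.camera(name): name is "scene" or "top" or "wrist"; returns a dict with "pixels" (384x512x3 uint8, red, green, blue), "range_z" (384x512 float32, m along the optical axis (not along the pixel's ray), 0 where there is no reading), "fx", "fy", "cx", "cy" (pixels), "xyz" and "orientation" of the camera in the world. Camera axes: x right, y down, z forward; pixel columns grow to the right and rows downward; lengths in m; the calibration is good to about 2 mm. A picture is of the moment at which its call begins.
- r.close_job(): hands the job in; it is judged then, once.
The state is a dict: "time": time; "joint_positions": joint angles; "joint_vel": joint speeds; "joint_torque": joint torques, N m; "ee_pos": TCP position; "eef_rot": TCP orientation; "ft_force": force on the tool from outside, world axes, zero at the start; "torque": the same for the moment, N m; "width": finger opening in m; "grip_force": force on a finger pad.
Only numpy, scipy, OpenCV 4.12 (cv2) and the standard library are available. Lean on these libraries where they do the work, as an engineer would, in place of code of your own. Each camera call takes 0.05 s, during which the arm holds its last target. There are 200 camera calls.

TASK

Find the size of the turned wooden drawer pull that stands on the green mat: hold its base square to the sloping face of the blue stepped gauge and try it in the smallest gap (one dot) first, lightly touching down centred on the jaws, then in the next larger gap, and so on until it enters. Do not force it; leave it released and lying flat on the floor of the first gap that takes it, near the front ledge. Leave the other pull on its black mat and do not disturb the other things.

Things in the scene. Friction and masses are not known exactly. Their poses are not given: they have to be found in the camera images.
- pull_a: turned brown drawer pull, 67 mm tall, 0.12 kg, the smaller of the two; either may be on the green mat. Origin: centre of its underside; z up its axis. Round: base disc 58 mm across, 17 mm thick, lower edge chamfered 1.5 mm; then a straight neck 30 mm across from 22 to 52 mm up (grip here, fingertips 20 mm or more above the underside to clear base and jaws); then a 36 mm head
- pull_b: turned brown drawer pull, 67 mm tall, 0.12 kg, the larger of the two; either may be on the green mat. Origin: centre of its underside; z up its axis. Round: base disc 66 mm across, 17 mm thick, lower edge chamfered 1.5 mm; then a straight neck 30 mm across from 22 to 52 mm up (grip here, fingertips 20 mm or more above the underside to clear base and jaws); then a 36 mm head
- green_mat: green mat, 100 x 100 x 6 mm, fixed; the pull that is to be sized stands at its middle. Origin: centre of the underside, on the small side bench, whose top is 5 mm higher than the main bench.
- black_mat: black rubber mat, 100 x 100 x 6 mm, fixed; the pull that is to be left alone stands at its middle. Origin: centre of the underside, on the small side bench, whose top is 5 mm higher than the main bench.
- gauge: stepped gap gauge: dark wooden wedge stand, 95 x 258 mm, 84 mm high at the back, fixed, with an aluminium face and blue jaws sloping 30 degrees, low front toward the robot. Origin: centre of its underside; x to its high back, y along it, z up. Three gaps from -y to +y (right to left from the robot): one, two, three white dots, 52, 61, 69 mm wide
- gauge_face: sloping aluminium face of the gauge with the blue jaws. Origin: on the floor of the gaps at mid-length of the gauge, 50 mm above the bench; x up the slope, y along the gauge, z square out of the face (tilted 30 degrees from vertical, towards the robot side). A fixed green desk lamp 0.4 m tall (foot at about x 0.64, y 0.09) stands behind its right end: swing in clear of it
- step1 (a point): smallest gap (one white dot on the ledge), 52 mm wide between two blue jaws; too narrow for both pulls, they rest on the jaws. Point: on the gap's floor, midway between the jaws, 37 mm up the slope from the ledge; a pull's underside centre goes here. x up the slope, y across to the left from the front, z square out of the face. Jaws and ledge stand 14 mm above the floor, upper end open
- step2 (a point): middle gap (two white dots on the ledge), 61 mm wide between two blue jaws; takes the 58 mm pull (play 1.5 mm a side), not the 66 mm one. Point: on the gap's floor, midway between the jaws, 37 mm up the slope from the ledge; a pull's underside centre goes here. x up the slope, y across to the left from the front, z square out of the face. Jaws and ledge stand 14 mm above the floor, upper end open
- step3 (a point): largest gap (three white dots on the ledge), 69 mm wide between two blue jaws; takes the 66 mm pull (1.5 mm play a side). Point: on the gap's floor, midway between the jaws, 37 mm up the slope from the ledge; a pull's underside centre goes here. x up the slope, y across to the left from the front, z square out of the face. Jaws and ledge stand 14 mm above the floor, upper end open
- masking_tape: roll of masking tape lying flat, 98 mm across, 25 mm high; bystander. Origin: centre of its underside.
- wax_tin: round wax tin, 77 mm across, 31 mm high; bystander. Origin: centre of its underside.
- rough_bear: rough-carved wooden bear, 61 x 63 x 96 mm; bystander. Origin: centre of its underside.
- pine_wedge: pine wedge lying flat, 50 x 200 x 30 mm; bystander. Origin: centre of its underside.
Things that resemble listed ones, but are neither listed nor needed, are in the scene too. What is shaped like the pull_b but turquoise is not meant.

How it is judged:
On the way, in this order (a step that is already met when the one before it is completed fails the run):
1. the pull from the green mat is held square to the gauge's face (within 10 degrees) and touches down on the jaws of the smallest gap, centred within 8 mm across it and 18 mm along it ((((contact force between pull_a and gauge above 0.3 N and y of pull_a in the frame of step1 between -0.008 and 0.008 m and x of pull_a in the frame of step1 between -0.018 and 0.018 m and z of pull_a in the frame of step1 between 0.009 and 0.02 m and angle between the z axis of pull_a and the z axis of gauge_face, either way round below 0.18 rad) and (horizontal distance between pull_b and black_mat below 0.035 m and angle between pull_b's own z axis and vertical below 0.1 rad and distance of pull_b from where it was at the start of the episode below 0.025 m)) or ((contact force between pull_b and gauge above 0.3 N and y of pull_b in the frame of step1 between -0.008 and 0.008 m and x of pull_b in the frame of step1 between -0.018 and 0.018 m and z of pull_b in the frame of step1 between 0.009 and 0.02 m and angle between the z axis of pull_b and the z axis of gauge_face, either way round below 0.18 rad) and (horizontal distance between pull_a and black_mat below 0.035 m and angle between pull_a's own z axis and vertical below 0.1 rad and distance of pull_a from where it was at the start of the episode below 0.025 m)))), for 0.05 s.
2. then it is tried in the middle gap in the same way: the 58 mm pull goes in, the 66 mm pull touches down on its jaws ((((z of pull_a in the frame of step2 between -0.004 and 0.004 m and y of pull_a in the frame of step2 between -0.005 and 0.005 m and x of pull_a in the frame of step2 between -0.014 and 0.025 m and angle between the z axis of pull_a and the z axis of gauge_face, either way round below 0.08 rad) and (horizontal distance between pull_b and black_mat below 0.035 m and angle between pull_b's own z axis and vertical below 0.1 rad and distance of pull_b from where it was at the start of the episode below 0.025 m)) or ((contact force between pull_b and gauge above 0.3 N and y of pull_b in the frame of step2 between -0.008 and 0.008 m and x of pull_b in the frame of step2 between -0.018 and 0.018 m and z of pull_b in the frame of step2 between 0.009 and 0.02 m and angle between the z axis of pull_b and the z axis of gauge_face, either way round below 0.18 rad) and (horizontal distance between pull_a and black_mat below 0.035 m and angle between pull_a's own z axis and vertical below 0.1 rad and distance of pull_a from where it was at the start of the episode below 0.025 m)))), for 0.05 s.
At the end, for the whole second after the job is handed in: The pull from the green mat rests flat (4 mm, 4.5 deg) in the smallest gap that takes it (58 mm: two dots, 66 mm: three), within 5 mm of its centre line and 14 mm below to 25 mm above the step point; the other stands within 25 mm of its start, 35 mm of the black mat's middle ((((z of pull_a in the frame of step2 between -0.004 and 0.004 m and y of pull_a in the frame of step2 between -0.005 and 0.005 m and x of pull_a in the frame of step2 between -0.014 and 0.025 m and angle between the z axis of pull_a and the z axis of gauge_face, either way round below 0.08 rad) and (horizontal distance between pull_b and black_mat below 0.035 m and angle between pull_b's own z axis and vertical below 0.1 rad and distance of pull_b from where it was at the start of the episode below 0.025 m) and linear speed of pull_a below 0.02 m/s) or ((z of pull_b in the frame of step3 between -0.004 and 0.004 m and y of pull_b in the frame of step3 between -0.005 and 0.005 m and x of pull_b in the frame of step3 between -0.014 and 0.025 m and angle between the z axis of pull_b and the z axis of gauge_face, either way round below 0.08 rad) and (horizontal distance between pull_a and black_mat below 0.035 m and angle between pull_a's own z axis and vertical below 0.1 rad and distance of pull_a from where it was at the start of the episode below 0.025 m) and linear speed of pull_b below 0.02 m/s))); the robot touches nothing.
It fails at once if a pull is pressed against the gauge with more than 45 N (contact force between any of pull_a, pull_b and gauge above 45 N).
It fails at once if a pull enters the largest gap although the middle one would take it (z of pull_a in the frame of step3 between -0.004 and 0.004 m and y of pull_a in the frame of step3 between -0.005 and 0.005 m and x of pull_a in the frame of step3 between -0.014 and 0.025 m and angle between the z axis of pull_a and the z axis of gauge_face, either way round below 0.08 rad).
It fails at once if a bystander is moved by more than 30 mm (distance of any of masking_tape, wax_tin, rough_bear, pine_wedge from where it was at the start of the episode above 0.03 m).
It also fails if it takes over 48 s, if anything falls off the work surface, if the arm or the gripper's body presses on something with over 40 N, if the wrist force passes 120 N, or if a joint passes its speed limit or range.

## Working session

There is one attempt and no reset: what is moved stays moved. The work goes in short steps, Python scripts to look and compute and a tool call to move; the robot and the scene stay as the last step left them, time stands still between calls to the robot, and variables do not carry over. Pictures are saved under pics/ and viewed, at most 10 in all, crops included, and the job is handed in when it is done.

Besides the shell and the picture viewer there is one more tool, called in YAML: its name, and indented under it one key for each argument. carry_out: Moves the arm, as the interface text tells. Its arguments: {"type":"object","properties":{"moves":{"type":"array","items":{"type":"array","items":{"type":"number"}}},"fingers":{"type":"number"},"force":{"type":"number"}},"required":["moves"]}

```bash
mkdir -p pics; ls; cat > h.py <<'E'
import numpy as np, cv2
from bench import read_state, viewer, r
from scipy.spatial.transform import Rotation as R
def shot(n):
    d=viewer.camera(n); return d
def save(d,f,crop=None,s=1):
    im=cv2.cvtColor(d["pixels"],cv2.COLOR_RGB2BGR)
    if crop: a,b,c,e=crop; im=im[b:e,a:c]
    if s!=1: im=cv2.resize(im,None,fx=s,fy=s,interpolation=cv2.INTER_CUBIC)
    cv2.imwrite(f,im)
def cloud(d):
    z=d["range_z"]; v,u=np.mgrid[:z.shape[0],:z.shape[1]]
    p=np.stack([(u-d["cx"])/d["fx"]*z,(v-d["cy"])/d["fy"]*z,z],-1)
    return p@R.from_quat(d["orientation"]).as_matrix().T+np.array(d["xyz"])
E
python3 - <<'E'
from h import *
t=shot("top");s=shot("scene")
im=np.hstack([t["pixels"],s["pixels"]])
cv2.imwrite("pics/a.png",t["pixels"][:,:,::-1]);cv2.imwrite("pics/b.png",s["pixels"][:,:,::-1])
for d in(t,s): print(d["xyz"],d["orientation"],d["fx"])
print(read_state()["eef_rot"],r.finger_overhang)
np.savez("top.npz",p=cloud(t),c=t["pixels"]);np.savez("scene.npz",p=cloud(s),c=s["pixels"])
E
```

```text
pics
[0.19380145 0.06812987 1.59793496] [-0.70384861  0.70405668 -0.06791116  0.06549351] 469.81024044095926
[ 0.31147156 -0.86453301  1.53061408] [ 0.95489611 -0.07299169  0.02904419 -0.28636005] 460.78928821112487
[ 1.56727070e-01  9.87641756e-01 -6.18876257e-04 -6.63246362e-05] 0.014
```

View pics/a.png

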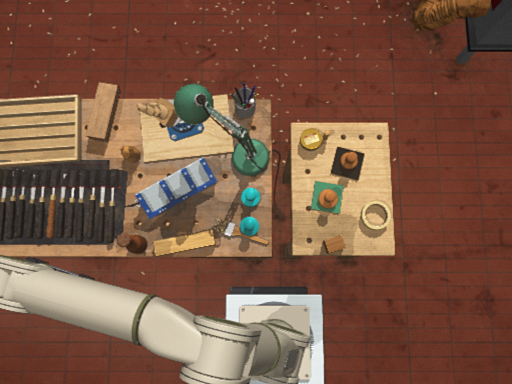

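View pics/b.png

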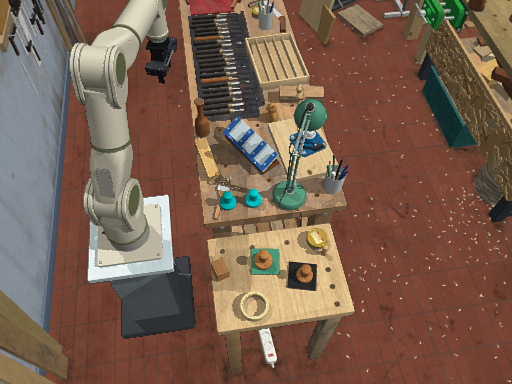

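Top view: the brown pull on the green mat is at (327,198), and the one on the black mat is at (348,159). The gauge is around (176,188) and the lamp foot at (250,157). Things that could be taken for the target are the black-mat pull (348,159), the turquoise pulls (250,197) and (250,226), and the brown bottle (131,242). I choose (327,198) and will check it in a crop.

```bash
python3 - <<'E'
from h import *
T=np.load("top.npz");p,c=T["p"],T["c"]
S=np.load("scene.npz");q,e=S["p"],S["c"]
cv2.imwrite("pics/c.png",np.hstack([cv2.resize(c[130:250,120:280],None,fx=2.5,fy=2.5,interpolation=2),cv2.resize(c[130:250,285:405],None,fx=2.5,fy=2.5,interpolation=2)])[:,:,::-1])
for nm,pp,cc in(("top",p,c),("scene",q,e)):
    hsv=cv2.cvtColor(cc,cv2.COLOR_RGB2HSV);H,Sa,V=[hsv[...,i].astype(int) for i in range(3)]
    P=pp.reshape(-1,3)
    side=(pp[...,0]>.2)&(pp[...,0]<.75)&(pp[...,1]<-.05)&(pp[...,1]>-.5)
    print(nm,"bench z",np.median(pp[side&(pp[...,2]<.02)&(pp[...,2]>-.02)][:,2]))
    for lo,hi,n in((.055,.09,"head"),(.018,.034,"base")):
        m=(side&(pp[...,2]>lo)&(pp[...,2]<hi)&((H<14))&(Sa>90)).astype(np.uint8)
        k,l,st,ce=cv2.connectedComponentsWithStats(m)
        for i in range(1,k):
            if st[i,4]>25:
                g=pp[l==i]; print(n,ce[i].round(),st[i,4],np.median(g,0).round(4),np.ptp(g,axis=0).round(3),((g.max(0)+g.min(0))/2).round(4))
    m=(side&(H>70)&(H<90)&(Sa>100)); 
    if m.any(): print("green",(np.percentile(pp[m],1,0)).round(4),np.percentile(pp[m],99,0).round(4))
    b=(H>100)&(H<118)&(Sa>130)&(pp[...,0]>.3)&(pp[...,0]<.62)&(pp[...,1]>.1)&(pp[...,1]<.6)&(pp[...,2]>.01)
    m=b.astype(np.uint8);k,l,st,ce=cv2.connectedComponentsWithStats(cv2.morphologyEx(m,cv2.MORPH_CLOSE,np.ones((3,3))))
    for i in range(1,k):
        if st[i,4]>40: g=pp[(l==i)]; print("blue",ce[i].round(),st[i,4],g.mean(0).round(3),g.min(0).round(3),g.max(0).round(3))
E
```

```text
top bench z 0.004958259915553209
head [352. 157.] 93 [ 0.6018 -0.2613  0.075 ] [0.036 0.036 0.028] [ 0.6034 -0.2621  0.0714]
head [330. 196.] 74 [ 0.4664 -0.1865  0.0758] [0.034 0.033 0.024] [ 0.4699 -0.1846  0.0764]
base [348. 162.] 110 [ 0.5927 -0.2514  0.0271] [0.057 0.056 0.015] [ 0.6023 -0.2616  0.0263]
base [326. 200.] 140 [ 0.4579 -0.1742  0.0278] [0.06  0.059 0.013] [ 0.4693 -0.1828  0.0273]
green [ 0.4279 -0.2342  0.002 ] [ 0.5299 -0.1321  0.0194]
blue [207. 169.] 47 [0.562 0.224 0.064] [0.545 0.211 0.05 ] [0.58  0.237 0.076]
blue [187. 177.] 72 [0.534 0.289 0.069] [0.504 0.275 0.051] [0.559 0.309 0.086]
blue [202. 186.] 136 [0.506 0.242 0.053] [0.194 0.068 0.029] [0.542 0.292 1.598]
blue [165. 188.] 78 [0.495 0.36  0.069] [0.472 0.343 0.052] [0.523 0.377 0.085]
blue [148. 207.] 152 [0.433 0.417 0.065] [0.194 0.068 0.025] [0.475 0.455 1.598]
blue [173. 202.] 53 [0.449 0.333 0.071] [0.194 0.068 0.035] [0.469 0.364 1.598]
scene bench z 0.0036644749790593067
green [ 4.263e-01 -2.400e-01 -3.000e-04] [ 0.5285 -0.1361  0.0176]
blue [249. 146.] 528 [0.494 0.306 0.056] [ 0.311 -0.865  0.028] [0.593 0.451 1.531]
```

View pics/c.png

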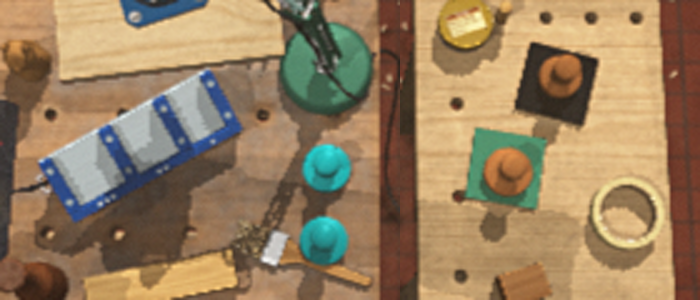

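The crop confirms the choice: the brown pull stands on the green mat, the other brown pull on the black mat, and the two turquoise ones are decoys. The pull is at about (0.469,-0.184) and gauge yaw is about 26°. I'll keep the tool's heading and swing over for a close look.

carry_out:
  moves:
    - [-0.9,-0.6,-0.3,0,0,0]
    - [-0.95,-0.65,-0.3,0,0,0]
    - [-0.95,-0.65,-0.3,0,0,0]
    - [-0.95,-0.65,-0.3,0,0,0]
    - [-0.95,-0.65,0,0,0,0]
    - [-0.95,-0.65,0,0,0,0]
    - [-0.95,-0.65,0,0,0,0]
    - [-0.95,-0.65,0,0,0,0]
  fingers: 87
  force: 15

```text
time: 1.1
ee_pos: [0.4175, 0.3035, 0.2843]
eef_rot: [0.157, 0.988, -0.0, -0.0]
ft_force: [-0.8, 0.6, -0.1]
width: 0.0871
grip_force: 0.0
```

```bash
python3 - <<'E'
from h import *
d=shot("wrist");save(d,"pics/w1.png")
print(d["xyz"],R.from_quat(d["orientation"]).as_matrix().round(2),d["fx"])
np.savez("w1.npz",p=cloud(d),c=d["pixels"])
E
```

```text
[0.33970193 0.3292064  0.43341095] [[ 0.31  0.91  0.28]
 [ 0.95 -0.3  -0.09]
 [ 0.    0.3  -0.95]] 299.32447683815576
```

View pics/w1.png

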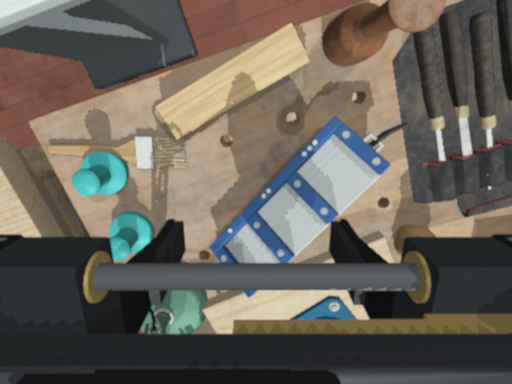

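Wrist view: the gauge's blue frame runs from (345,125) at the three-dot end to about (230,265) at the one-dot end, and all three aluminium floors are visible. Next I fit its pose.

```bash
cat > fit.py <<'E'
from h import *
def fit(f,yaw0=26):
    S=np.load(f);p,c=S["p"],S["c"]
    hsv=cv2.cvtColor(c,cv2.COLOR_RGB2HSV);H,Sa,V=[hsv[...,i].astype(int) for i in range(3)]
    reg=(np.abs(p[...,0]-.5)<.15)&(np.abs(p[...,1]-.32)<.18)&(p[...,2]>.015)&(p[...,2]<.105)
    b=reg&(H>100)&(H<122)&(Sa>130)
    k,l,st,ce=cv2.connectedComponentsWithStats(cv2.morphologyEx(b.astype(np.uint8),cv2.MORPH_CLOSE,np.ones((5,5))))
    i=1+np.argmax(st[1:,4]); blob=(l==i)
    g=p[b&blob]
    # top plane: robust
    for _ in range(8):
        A=np.c_[g[:,:2],np.ones(len(g))];s=np.linalg.lstsq(A,g[:,2],rcond=None)[0]
        res=g[:,2]-A@s; g=g[np.abs(res)<max(.0025,1.0*res.std())]
    n=np.array([-s[0],-s[1],1]);n/=np.linalg.norm(n)
    print("blue plane tilt",np.degrees(np.arccos(n[2])).round(2),"yaw",np.degrees(np.arctan2(s[1],s[0])).round(2),len(g))
    return p,c,b&blob,g,n,reg
E
python3 - <<'E'
from fit import *
p,c,b,g,n,reg=fit("w1.npz")
(cx,cy),(w,h),a=cv2.minAreaRect((g[:,:2]*1000).astype(np.float32));print("rect",cx,cy,w,h,a)
S=np.load("w1.npz");
hsv=cv2.cvtColor(c,cv2.COLOR_RGB2HSV)
al=reg&(hsv[...,1]<60)&(hsv[...,2]>110)
k,l,st,ce=cv2.connectedComponentsWithStats(cv2.erode(al.astype(np.uint8),np.ones((3,3))))
for i in range(1,k):
    if st[i,4]>150:
        q=p[l==i]; A=np.c_[q[:,:2],np.ones(len(q))];s=np.linalg.lstsq(A,q[:,2],rcond=None)[0]
        r2=cv2.minAreaRect((q[:,:2]*1000).astype(np.float32))
        print(ce[i].round(),st[i,4],q.mean(0).round(4),"tilt",np.degrees(np.arctan(np.hypot(*s[:2]))).round(2),"yaw",np.degrees(np.arctan2(s[1],s[0])).round(2),r2)
for yaw in (26,27,28,29,30):
    y=np.radians(yaw);u=np.array([-np.sin(y),np.cos(y)])
    t=p[...,:2]@u
    x=p[...,:2]@np.array([np.cos(y),np.sin(y)])
    tb=g[:,:2]@u;xb=g[:,:2]@[np.cos(y),np.sin(y)]
    print(yaw,"t",np.percentile(tb,[.5,99.5]).round(4),"x",np.percentile(xb,[.5,99.5]).round(4),"sharp",np.sort(np.histogram(tb,bins=120)[0])[-30:].sum())
E
```

```text
blue plane tilt 30.1 yaw 30.01 3356
rect 497.1859130859375 325.26025390625 80.3290023803711 254.47686767578125 29.839664459228516
[338. 173.] 2941 [0.4703 0.3984 0.0531] tilt 29.95 yaw 30.0 ((469.8060607910156, 396.8971862792969), (67.53976440429688, 66.78331756591797), 29.964927673339844)
[291. 219.] 2174 [0.5136 0.3229 0.053 ] tilt 30.05 yaw 30.03 ((512.7337036132812, 321.9657287597656), (67.6285171508789, 57.2578010559082), 30.242746353149414)
[249. 247.] 917 [0.5408 0.2522 0.0462] tilt 29.98 yaw 30.15 ((547.7716064453125, 252.70126342773438), (56.60153579711914, 45.60854721069336), 29.172832489013672)
[247. 300.] 443 [0.6417 0.2141 0.0266] tilt 1.97 yaw 178.46 ((638.854248046875, 210.92526245117188), (19.338085174560547, 134.42593383789062), 0.11394097656011581)
26 t [-0.052   0.2018] x [0.5431 0.6299] sharp 2363
27 t [-0.062   0.1912] x [0.5461 0.6302] sharp 2377
28 t [-0.0719  0.1805] x [0.5491 0.6306] sharp 2397
29 t [-0.0816  0.1701] x [0.5518 0.6311] sharp 2414
30 t [-0.0914  0.1596] x [0.5534 0.632 ] sharp 2410
```

```bash
python3 - <<'E'
from fit import *
p,c,b,g,n,reg=fit("w1.npz")
y=np.radians(30);c30=np.cos(y);s30=.5
U=np.array([-np.sin(y),np.cos(y),0]);Hh=np.array([np.cos(y),np.sin(y),0])
X=Hh*c30+np.array([0,0,s30]);N=-Hh*s30+np.array([0,0,c30])
hsv=cv2.cvtColor(c,cv2.COLOR_RGB2HSV)
al=reg&(hsv[...,1]<60)&(hsv[...,2]>110)
print("top n", np.percentile(g@N,[10,50,90]).round(4), "floor n",np.percentile(p[al&(np.abs(p[...,1]-.36)<.06)]@N,[10,50,90]).round(4))
nt=np.median(g@N);nf=nt-.014
xs=p@X;ts=p@U;ns=p@N
top=b&(np.abs(ns-nt)<.003)
xb=xs[top];tb=ts[top]
xm=np.median(xb);print("x range",np.percentile(xb,[.5,2,98,99.5]).round(4))
for lo,hi in((xm-.005,xm+.01),(xm+.01,xm+.025)):
    m=(xb>lo)&(xb<hi);h,e=np.histogram(tb[m],bins=np.arange(-.1,.17,.001))
    on=h>0.35*np.median(h[h>0]); ed=np.flatnonzero(np.diff(np.r_[0,on,0]));print("jaws t",[(round(e[a],4),round(e[z],4)) for a,z in zip(ed[::2],ed[1::2])])
for tc in(.109,.025,-.05):
    m=np.abs(tb-tc)<.018;print("ledge",tc,np.percentile(xb[m],[2,50,98]).round(4) if m.any() else 0)
    f=al&(np.abs(ts-tc)<.018)&(np.abs(ns-nf)<.004);print(" floor",np.percentile(xs[f],[1,99]).round(4),np.median(p[f],0).round(4))
# slope x where floor has z=.05
print("nf",nf,"x0",(0.05-nf*N[2])/X[2])
E
```

```text
blue plane tilt 30.1 yaw 30.01 3356
top n [-0.2444 -0.2433 -0.2424] floor n [-0.2582 -0.2572 -0.256 ]
x range [0.4986 0.4991 0.5878 0.5894]
jaws t [(np.float64(-0.085), np.float64(-0.078)), (np.float64(-0.024), np.float64(-0.02)), (np.float64(-0.019), np.float64(-0.018)), (np.float64(-0.015), np.float64(-0.006)), (np.float64(0.056), np.float64(0.061)), (np.float64(0.062), np.float64(0.064)), (np.float64(0.065), np.float64(0.066)), (np.float64(0.067), np.float64(0.075)), (np.float64(0.144), np.float64(0.161))]
jaws t [(np.float64(-0.08), np.float64(-0.078)), (np.float64(-0.024), np.float64(-0.006)), (np.float64(0.056), np.float64(0.074)), (np.float64(0.144), np.float64(0.16))]
ledge 0.109 [0.4987 0.5078 0.5105]
 floor [0.511 0.59 ] [0.471  0.3979 0.0534]
ledge 0.025 [0.4986 0.506  0.5101]
 floor [0.5102 0.5897] [0.5125 0.3247 0.0531]
ledge -0.05 [0.4984 0.5051 0.5099]
 floor [0.5106 0.5759] [0.5407 0.2559 0.0468]
nf -0.25733043025240093 x0 0.5457093795307177
```

Gauge: yaw 30.0°, tilt 30°. Step1 ≈ (.547,.258,.051), step2 ≈ (.5095,.323,.051) and step3 ≈ (.467,.396,.051). Next I go above the pull.

carry_out:
  moves:
    - [-0.42,-0.93,0,0,0,0]
    - [-0.42,-0.93,0,0,0,0]
    - [-0.42,-0.93,0,0,0,0]
    - [-0.42,-0.93,0,0,0,0]
    - [-0.42,-0.93,0,0,0,0]
    - [-0.42,-0.93,0,0,0,0]
    - [-0.42,-0.93,0.3,0,0,0]
    - [-0.42,-0.93,0.35,0,0,0]
    - [-0.42,-0.93,0.35,0,0,0]
    - [-0.42,-0.93,0.35,0,0,0]
    - [-0.42,-0.93,0.35,0,0,0]
    - [-0.42,-0.93,0.35,0,0,0]
    - [0,0,0,0,0,0]

```text
time: 2.78
ee_pos: [0.4692, -0.1847, 0.2014]
eef_rot: [0.159, 0.987, -0.001, -0.001]
ft_force: [-0.3, 0.1, 0.1]
width: 0.0869
grip_force: 0.0
```

```bash
python3 - <<'E'
from h import *
d=shot("wrist");save(d,"pics/w2.png");p,c=cloud(d),d["pixels"]
print(d["xyz"],read_state()["ee_pos"])
hsv=cv2.cvtColor(c,cv2.COLOR_RGB2HSV)
for cen in((.4695,-.184),(.6025,-.262)):
    m=(np.hypot(p[...,0]-cen[0],p[...,1]-cen[1])<.05)&(hsv[...,0]<16)&(hsv[...,1]>80)
    for lo,hi,n in((.074,.08,"headtop"),(.024,.0295,"basetop")):
        g=p[m&(p[...,2]>lo)&(p[...,2]<hi)][:,:2].astype(np.float32)
        if len(g)>20:
            (x,y),rad=cv2.minEnclosingCircle(g);print(n,len(g),round(x,4),round(y,4),"dia",round(2*rad,4),g.min(0),g.max(0))
E
```

```text
[ 0.39182081 -0.15851004  0.3506384 ] [ 0.46973837 -0.18288246  0.20187795]
headtop 890 0.4706 -0.1853 dia 0.035 [ 0.45352095 -0.20266122] [ 0.4874592  -0.16807032]
basetop 913 0.4705 -0.1847 dia 0.0649 [ 0.43812847 -0.21648526] [ 0.50162894 -0.15337384]
headtop 531 0.6031 -0.2605 dia 0.034 [ 0.58704114 -0.27736324] [ 0.61945224 -0.2438417 ]
basetop 117 0.6124 -0.2639 dia 0.0541 [ 0.60172874 -0.28993592] [ 0.6329943  -0.23777711]
```

View pics/w2.png

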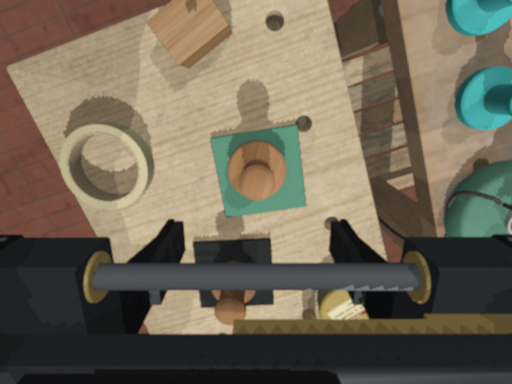

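The wrist view shows the target pull at (257,170) on the green mat. Its base measures about 65 mm, so it looks like the 66 mm pull. The other pull, on the black mat, is at (230,300) and clear of the fingers. I'll go down and grip.

carry_out:
  moves:
    - [-0.04,-0.04,0.8,0,0,0]
    - [0,0,0.8,0,0,0]
    - [0,0,0.8,0,0,0]
    - [0,0,0.7,0,0,0]
    - [0,0,0.5,0,0,0]
    - [0,0,0.27,0,0,0]
    - [0,0,0,0,0,0]
    - [0,0,0,0,0,0]

```text
time: 3.82
ee_pos: [0.472, -0.1838, 0.0485]
eef_rot: [0.157, 0.988, 0.0, 0.001]
ft_force: [0.8, 0.5, 0.1]
width: 0.0872
grip_force: 0.0
```

carry_out:
  moves:
    - [0,0,0,0,0,0]
    - [0,0,0,0,0,0]
    - [0,0,0,0,0,0]
    - [0,0,0,0,0,0]
    - [0,0,0,0,0,0]
    - [0,0,0,0,0,0]
  fingers: 0
  force: 30

```text
time: 4.58
ee_pos: [0.4714, -0.1841, 0.0477]
eef_rot: [0.157, 0.988, -0.0, 0.0]
ft_force: [-0.2, -0.5, -0.4]
width: 0.0352
grip_force: 27.9
```

Width is 35.2 mm, which suggests the pads also bear on the head. I'll lift it and check the pull's tilt in the hand on the way.

```bash
cat > plan.py <<'E'
from h import *
U=np.array([-.5,3**.5/2,0]);N=np.array([-.4330127,-.25,3**.5/2]);X=np.cross(U,N)
RT=R.from_matrix(np.c_[-X,U,-N])
S={k:.5475*X+t*U-.2573*N for k,t in((1,-.0505),(2,.025),(3,.1093))}
def rows(p0,q0,p1,q1,n):
    q0=R.from_quat(q0);rv=(q0.inv()*q1).as_rotvec();out=[];p=np.array(p0);d=(np.array(p1)-p)/n
    for i in range(n):
        q=q0*R.from_rotvec(rv*i/n); out.append([round(float(v),2) for v in np.r_[q.inv().apply(d)/.04,np.degrees(rv/n)/8]])
    return out
E
python3 - <<'E'
from plan import *
s=read_state();print(S)
print(rows(np.array(s["ee_pos"])+[0,0,.2],s["eef_rot"],S[1]+.2*N,RT,14))
E
```

```text
{1: array([0.54728917, 0.25766517, 0.05092166]), 2: array([0.50953917, 0.32305009, 0.05092166]), 3: array([0.46738917, 0.39605603, 0.05092166])}
[[0.23, 0.66, 0.04, -0.11, -0.25, -0.42], [0.2, 0.67, 0.04, -0.11, -0.25, -0.42], [0.16, 0.68, 0.05, -0.11, -0.25, -0.42], [0.12, 0.69, 0.06, -0.11, -0.25, -0.42], [0.08, 0.69, 0.06, -0.11, -0.25, -0.42], [0.04, 0.7, 0.07, -0.11, -0.25, -0.42], [0.01, 0.7, 0.08, -0.11, -0.25, -0.42], [-0.03, 0.69, 0.09, -0.11, -0.25, -0.42], [-0.07, 0.69, 0.1, -0.11, -0.25, -0.42], [-0.1, 0.68, 0.12, -0.11, -0.25, -0.42], [-0.14, 0.67, 0.13, -0.11, -0.25, -0.42], [-0.17, 0.66, 0.15, -0.11, -0.25, -0.42], [-0.21, 0.65, 0.17, -0.11, -0.25, -0.42], [-0.24, 0.63, 0.18, -0.11, -0.25, -0.42]]
```

carry_out:
  moves:
    - [0,0,-0.4,0,0,0]
    - [0,0,-0.8,0,0,0]
    - [0,0,-1,0,0,0]
    - [0,0,-1,0,0,0]
    - [0,0,-1,0,0,0]
    - [0,0,-0.8,0,0,0]

```text
time: 5.32
ee_pos: [0.4713, -0.1843, 0.2504]
eef_rot: [0.157, 0.988, 0.0, 0.001]
ft_force: [0.0, 0.0, -1.7]
width: 0.0346
grip_force: 30.0
```

carry_out:
  moves:
    - [0.23,0.66,0.04,-0.11,-0.25,-0.42]
    - [0.2,0.67,0.04,-0.11,-0.25,-0.42]
    - [0.16,0.68,0.05,-0.11,-0.25,-0.42]
    - [0.12,0.69,0.06,-0.11,-0.25,-0.42]
    - [0.08,0.69,0.06,-0.11,-0.25,-0.42]
    - [0.04,0.7,0.07,-0.11,-0.25,-0.42]
    - [0.01,0.7,0.08,-0.11,-0.25,-0.42]
    - [-0.03,0.69,0.09,-0.11,-0.25,-0.42]
    - [-0.07,0.69,0.1,-0.11,-0.25,-0.42]
    - [-0.1,0.68,0.12,-0.11,-0.25,-0.42]
    - [-0.14,0.67,0.13,-0.11,-0.25,-0.42]
    - [-0.17,0.66,0.15,-0.11,-0.25,-0.42]
    - [-0.21,0.65,0.17,-0.11,-0.25,-0.42]
    - [-0.24,0.63,0.18,-0.11,-0.25,-0.42]
    - [0,0,0,0,0,0]
    - [0,0,0,0,0,0]

```text
time: 7.32
ee_pos: [0.4607, 0.2064, 0.2245]
eef_rot: [-0.25, 0.934, 0.065, 0.248]
ft_force: [0.3, -1.0, -0.9]
width: 0.0348
grip_force: 30.0
```

```bash
cat > held.py <<'E'
from plan import *
def held(f):
    s=read_state();d=shot("wrist");save(d,f);p,c=cloud(d),d["pixels"]
    q=R.from_quat(s["eef_rot"]);t=(p-np.array(s["ee_pos"]))@q.as_matrix()  # tool frame
    hsv=cv2.cvtColor(c,cv2.COLOR_RGB2HSV)
    m=(hsv[...,0]<16)&(hsv[...,1]>80)&(np.hypot(t[...,0],t[...,1])<.045)&(t[...,2]>0.010)&(t[...,2]<.05)
    g=t[m]; print("n",len(g))
    for _ in range(10):
        A=np.c_[g[:,:2],np.ones(len(g))];k=np.linalg.lstsq(A,g[:,2],rcond=None)[0];e=g[:,2]-A@k;g=g[np.abs(e)<max(.001,1.5*e.std())]
    print("base top: tilt deg about tool y,x",np.degrees(np.arctan(k[:2])).round(2),"z",k[2].round(4),len(g),cv2.minEnclosingCircle(g[:,:2].astype(np.float32)))
    print("rot err tool rv deg",np.degrees((q.inv()*RT).as_rotvec()).round(2),"width",s["width"])
    for i in S: 
        v=np.array(s["ee_pos"])-S[i];print(i,"x,y,z",(np.array([v@X,v@U,v@N])*1000).round(1))
    return d,t
E
python3 - <<'E'
from held import *
held("pics/w3.png")
E
```

```text
n 3781
base top: tilt deg about tool y,x [3.15 1.23] z 0.0168 1816 ((0.008804647251963615, -0.0013653142377734184), 0.02932949922978878)
rot err tool rv deg [-0.13 -0.29  0.06] width 0.03476615244966821
1 x,y,z [ -0.3  -1.1 200.6]
2 x,y,z [ -0.3 -76.6 200.6]
3 x,y,z [  -0.3 -160.9  200.6]
```

View pics/w3.png

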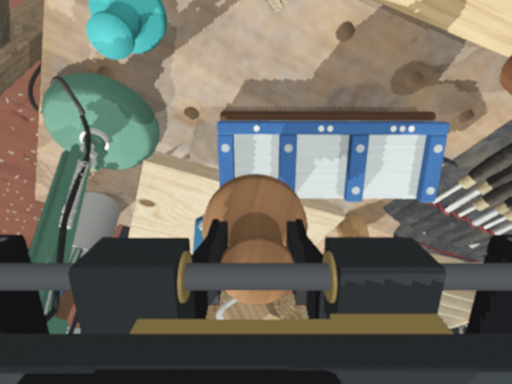

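The wrist view shows the held pull's base at (255,210), well in line with the tool, and the gauge behind it in full view. The lamp arm is on the left at (60,210). I'll check the lamp clearance and the base tilt more carefully.

```bash
python3 - <<'E'
from held import *
d,t=held("pics/w3b.png")
c=d["pixels"];hsv=cv2.cvtColor(c,cv2.COLOR_RGB2HSV)
rr=np.hypot(t[...,0],t[...,1])
m=(hsv[...,0]<16)&(hsv[...,1]>80)&(rr<.042)&(rr>.021)&(t[...,2]>.012)&(t[...,2]<.045)
g=t[m]
h=np.histogram(g[:,2],bins=np.arange(.012,.046,.002));print(h[0])
for _ in range(12):
    A=np.c_[g[:,:2],np.ones(len(g))];k=np.linalg.lstsq(A,g[:,2],rcond=None)[0];e=g[:,2]-A@k;g=g[np.abs(e)<max(.0008,1.5*e.std())]
print("ring tilt",np.degrees(np.arctan(k[:2])).round(2),k[2],len(g),g.min(0).round(4),g.max(0).round(4))
# rim circle: outermost points by angle
from scipy.optimize import least_squares
a=np.arctan2(g[:,1],g[:,0]);rad=np.hypot(g[:,0],g[:,1]);pts=[]
for b in np.arange(-np.pi,np.pi,.1):
    s=(a>=b)&(a<b+.1)
    if s.sum()>5: i=np.flatnonzero(s)[np.argmax(rad[s])];pts.append(g[i,:2])
pts=np.array(pts)
for R0 in(.029,.033):
    o=least_squares(lambda v:np.hypot(pts[:,0]-v[0],pts[:,1]-v[1])-R0,[0,0],loss="soft_l1",f_scale=.0005);print(R0,o.x.round(4),o.cost,len(pts))
# lamp clearance at step1 touch, tool frame
for f in("top.npz","scene.npz","w"):
    if f=="w": P=cloud(d);C=c
    else: z=np.load(f);P,C=z["p"],z["c"]
    hh=cv2.cvtColor(C,cv2.COLOR_RGB2HSV)
    m=(P[...,0]>.4)&(P[...,0]<.85)&(P[...,1]>0)&(P[...,1]<.35)&(P[...,2]>.1)&(P[...,2]<.6)
    if f=="w": m&=(t[...,2]>.0)|(np.abs(t[...,1])>.13)
    T=(P[m]-(S[1]+.0507*N))@RT.as_matrix()
    ex=np.c_[np.abs(T[:,0])-.0375,np.abs(T[:,1])-.095,T[:,2]+.046]
    dist=np.linalg.norm(np.maximum(ex,0),axis=1);i=np.argsort(dist)[:1]
    print(f,m.sum(),dist[i].round(3),P[m][i].round(3),T[i].round(3))
E
```

```text
n 3787
base top: tilt deg about tool y,x [3.93 1.32] z 0.0166 1767 ((0.007579083554446697, -0.0021619657054543495), 0.028951195999979973)
rot err tool rv deg [-0.13 -0.28  0.04] width 0.034622385702106795
1 x,y,z [-2.000e-01 -1.200e+00  2.006e+02]
2 x,y,z [-2.000e-01 -7.670e+01  2.006e+02]
3 x,y,z [-2.000e-01 -1.610e+02  2.006e+02]
[  24   13  951 1092  354   71   67   45    4    0    0    0    0    0
    0    0]
ring tilt [0.74 1.37] 0.01787307313098964 1287 [-0.0022 -0.0322  0.0166] [0.0327 0.0288 0.0194]
0.029 [ 0.0027 -0.0016] 5.567780385811105e-06 30
0.033 [-0.0023 -0.0009] 8.967542094590927e-06 30
top.npz 2391 [0.07] [[0.613 0.11  0.201]] [[-0.06  -0.161 -0.088]]
scene.npz 1457 [0.07] [[0.61  0.106 0.197]] [[-0.055 -0.163 -0.086]]
w 9943 [0.] [[0.45  0.22  0.222]] [[ 0.004  0.016 -0.149]]
```

```bash
cat > jaws.py <<'E'
from plan import *
def jaws():
    d=shot("wrist");p,c=cloud(d),d["pixels"];s=read_state()
    hsv=cv2.cvtColor(c,cv2.COLOR_RGB2HSV)
    v=p-S[2];x,t,n=v@X,v@U,v@N
    b=(hsv[...,0]>100)&(hsv[...,0]<122)&(hsv[...,1]>120)&(np.abs(n-.014)<.006)&(np.abs(t)<.2)&(np.abs(x)<.06)
    print("top n med",np.median(n[b]).round(4))
    # recast on jaw-top plane is implicit; use cloud
    for lo,hi in((-.025,-.012),(-.012,0),(0,.015)):
        m=b&(x>lo)&(x<hi);h,e=np.histogram(t[m],bins=np.arange(-.13,.16,.001))
        on=cv2.morphologyEx((h>0.3*np.percentile(h[h>0],70)).astype(np.uint8)[None],cv2.MORPH_CLOSE,np.ones((1,5))).ravel();ed=np.flatnonzero(np.diff(np.r_[0,on,0].astype(int)))
        print([(round(float(e[a])*1000),round(float(e[z])*1000)) for a,z in zip(ed[::2],ed[1::2])])
    m=b&(np.abs(t-.0843)<.02)&(x<-.02);print("ledge x",np.percentile(x[m],[1,99]).round(4))
jaws()
E
python3 jaws.py
```

```text
top n med 0.0139
[(-121, -105), (-51, -33), (28, 47), (117, 134)]
[(-121, -104), (-51, -33), (28, 47), (117, 135)]
[(-120, -104), (-52, -33), (28, 47), (117, 135)]
ledge x [-0.05   -0.0378]
```

Gauge and pull agree to about 2 mm between the views, which is enough for touching step 1. I'll go down square to the face, slowing near contact.

carry_out:
  moves:
    - [0,0,0.6,0,0,0]
    - [0,0,0.8,0,0,0]
    - [0,0,0.8,0,0,0]
    - [0,0,0.7,0,0,0]
    - [0,0,0.4,0,0,0]
    - [0,0,0.2,0,0,0]
    - [0,0,0,0,0,0]
    - [0,0,0,0,0,0]

```text
time: 8.48
ee_pos: [0.521, 0.2416, 0.1032]
eef_rot: [-0.251, 0.933, 0.065, 0.248]
ft_force: [0.3, 0.6, -0.7]
width: 0.035
grip_force: 30.0
```

```bash
python3 - <<'E'
from held import *
s=held("pics/w4.png")
f=np.array(read_state()["ft_force"]);print("f",f,f@N)
E
python3 jaws.py
```

```text
n 3819
base top: tilt deg about tool y,x [3.36 1.33] z 0.0168 1853 ((0.00724365608766675, -0.0017047880683094263), 0.029125450178980827)
rot err tool rv deg [-0.1  -0.23  0.12] width 0.035043068798994756
1 x,y,z [-0.5 -0.7 60.6]
2 x,y,z [ -0.5 -76.2  60.6]
3 x,y,z [  -0.5 -160.5   60.6]
f [-0.12552439 -0.09756162 -0.06389217] 0.02341181650494679
top n med 0.0139
[(-121, -104), (-52, -33), (28, 48)]
[(-121, -111), (-45, -33), (28, 48)]
[(-121, -115), (-40, -33), (28, 47)]
ledge x [-0.0507 -0.0376]
```

View pics/w4.png

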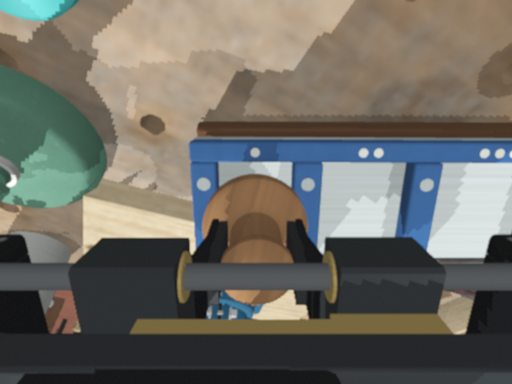

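Base at (255,215) sits centred over the one-dot gap (jaws at x≈205 and 307). I'll touch lightly.

carry_out:
  moves:
    - [0,0,0.1,0,0,0]
    - [0,0,0.07,0,0,0]
    - [0,0,0.03,0,0,0]
    - [0,0,0.02,0,0,0]

```text
time: 9.07
ee_pos: [0.5246, 0.2438, 0.0946]
eef_rot: [-0.251, 0.933, 0.065, 0.248]
ft_force: [0.5, -0.1, -1.2]
width: 0.035
grip_force: 30.0
```

carry_out:
  moves:
    - [0,0,0.025,0,0,0]
    - [0,0,0,0,0,0]

```text
time: 9.32
ee_pos: [0.5251, 0.244, 0.094]
eef_rot: [-0.251, 0.933, 0.065, 0.248]
ft_force: [-2.0, -0.5, 1.5]
width: 0.0349
grip_force: 30.0
```

carry_out:
  moves:
    - [0,0,0.02,0,0,0]
    - [0,0,0,0,0,0]

```text
time: 9.57
ee_pos: [0.5258, 0.244, 0.0939]
eef_rot: [-0.251, 0.933, 0.065, 0.248]
ft_force: [-7.1, -6.2, 10.3]
width: 0.0343
grip_force: 30.0
```

Contact is about 14 N at z≈14 mm, so step 1 is done. I'll back off and move to the two-dot gap.

carry_out:
  moves:
    - [0,0,-0.15,0,0,0]
    - [0,0,-0.35,0,0,0]
    - [0,0.5,0,0,0,0]
    - [0,0.8,0,0,0,0]
    - [0,0.5,0,0,0,0]
    - [0,0.07,0,0,0,0]
    - [0,0,0.2,0,0,0]
    - [0,0,0,0,0,0]
    - [0,0,0,0,0,0]

```text
time: 10.7
ee_pos: [0.4831, 0.3053, 0.1031]
eef_rot: [-0.251, 0.934, 0.065, 0.248]
ft_force: [-0.2, 0.4, -0.6]
width: 0.0345
grip_force: 30.0
```

```bash
python3 - <<'E'
from held import *
held("pics/w5.png")
E
python3 jaws.py
```

```text
n 3833
base top: tilt deg about tool y,x [3.31 1.42] z 0.0167 1841 ((0.004467506427317858, -0.0012807025341317058), 0.029438523575663567)
rot err tool rv deg [-0.15 -0.32  0.09] width 0.034521990997470456
1 x,y,z [-1.4 73.3 61.1]
2 x,y,z [-1.4 -2.2 61.1]
3 x,y,z [ -1.4 -86.5  61.1]
top n med 0.0138
[(-121, -103), (-51, -32), (28, 48), (117, 135)]
[(-121, -103), (-51, -38), (30, 48), (117, 135)]
[(-120, -103), (-51, -42), (34, 48), (117, 135)]
ledge x [-0.0508 -0.0376]
```

carry_out:
  moves:
    - [0,0.02,0.1,0,0,0]
    - [0,0,0.09,0,0,0]
    - [0,0,0.03,0,0,0]
    - [0,0,0.02,0,0,0]
    - [0,0,0.01,0,0,0]
    - [0,0,0,0,0,0]

```text
time: 11.55
ee_pos: [0.4866, 0.3092, 0.0947]
eef_rot: [-0.251, 0.933, 0.065, 0.248]
ft_force: [0.4, 0.4, -1.6]
width: 0.0348
grip_force: 30.0
```

carry_out:
  moves:
    - [0,0,0.025,0,0,0]
    - [0,0,0,0,0,0]

```text
time: 11.8
ee_pos: [0.487, 0.3095, 0.0938]
eef_rot: [-0.251, 0.933, 0.065, 0.248]
ft_force: [-0.2, -0.0, -1.0]
width: 0.0351
grip_force: 30.0
```

carry_out:
  moves:
    - [0,0,0.02,0,0,0]
    - [0,0,0,0,0,0]

```text
time: 12.05
ee_pos: [0.4874, 0.3096, 0.0931]
eef_rot: [-0.251, 0.933, 0.065, 0.248]
ft_force: [0.2, -0.8, -0.7]
width: 0.0346
grip_force: 30.0
```

carry_out:
  moves:
    - [0,0,0.015,0,0,0]
    - [0,0,0,0,0,0]

```text
time: 12.3
ee_pos: [0.4877, 0.3098, 0.0926]
eef_rot: [-0.251, 0.933, 0.065, 0.248]
ft_force: [-0.3, -1.2, -1.6]
width: 0.0348
grip_force: 30.0
```

carry_out:
  moves:
    - [0,0,0.02,0,0,0]
    - [0,0,0,0,0,0]

```text
time: 12.55
ee_pos: [0.4881, 0.3102, 0.0922]
eef_rot: [-0.251, 0.933, 0.065, 0.248]
ft_force: [-3.3, -1.3, 3.6]
width: 0.0348
grip_force: 30.2
```

carry_out:
  moves:
    - [0,0,0.02,0,0,0]
    - [0,0,0,0,0,0]

```text
time: 12.8
ee_pos: [0.4886, 0.3108, 0.0922]
eef_rot: [-0.251, 0.933, 0.066, 0.249]
ft_force: [-6.8, -3.1, 11.1]
width: 0.0349
grip_force: 30.4
```

```bash
python3 - <<'E'
from held import *
held("pics/w6.png")
E
```

```text
n 3909
base top: tilt deg about tool y,x [2.07 1.99] z 0.0167 1896 ((0.008886702358722687, -0.0022739702835679054), 0.029083983972668648)
rot err tool rv deg [-0.06 -0.2   0.14] width 0.03487822981914855
1 x,y,z [-0.3 75.4 47.8]
2 x,y,z [-0.3 -0.1 47.8]
3 x,y,z [ -0.3 -84.4  47.8]
```

View pics/w6.png

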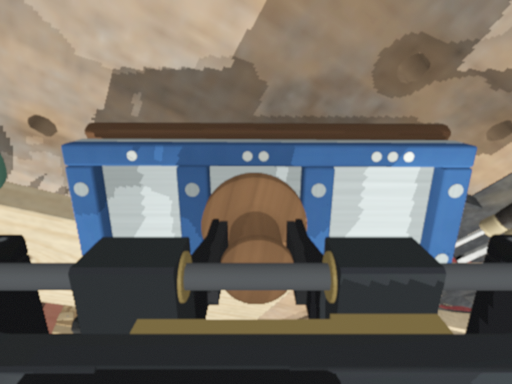

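The base at px 202–308 overlaps both two-dot jaws (gap px 208–303) and is centred, with about 13 N contact and no entry. So it is the 66 mm pull, and I move on to the three-dot gap.

carry_out:
  moves:
    - [0,0,-0.15,0,0,0]
    - [0,0,-0.35,0,0,0]
    - [0,0.5,0,0,0,0]
    - [0,0.8,0,0,0,0]
    - [0,0.6,0,0,0,0]
    - [0,0.2,0,0,0,0]
    - [0,0,0.3,0,0,0]
    - [0,0,0.1,0,0,0]
    - [0,0,0,0,0,0]

```text
time: 13.98
ee_pos: [0.4451, 0.3807, 0.0937]
eef_rot: [-0.25, 0.934, 0.065, 0.248]
ft_force: [0.6, 0.4, -1.3]
width: 0.0345
grip_force: 30.0
```

```bash
cat > px.py <<'E'
from held import *
def px(f):
    d,t=held(f);c=d["pixels"];hsv=cv2.cvtColor(c,cv2.COLOR_RGB2HSV);p=cloud(d)
    br=(hsv[...,0]<16)&(hsv[...,1]>80);bl=(hsv[...,0]>100)&(hsv[...,0]<122)&(hsv[...,1]>110)
    P=[]
    for v in range(185,222,6):
        w=np.flatnonzero(br[v,150:360])+150
        row=bl[v]; 
        L=np.flatnonzero(row[:250]);Rr=np.flatnonzero(row[260:])+260
        print(v,"base",w.min() if len(w) else 0,w.max() if len(w) else 0,"jaw inner",L.max() if len(L) else 0,Rr.min() if len(Rr) else 0)
    # base rim 3D: widest y in tool frame
    m=br&(t[...,2]>.012)&(t[...,2]<.04)&(np.abs(t[...,1])<.05)&(np.abs(t[...,0])<.05)
    print("base y extents tool mm",(np.percentile(t[m][:,1],[.3,99.7])*1000).round(1))
    n=(p-S[3])@N; x=(p-S[3])@X; top=bl&(np.abs(n-.014)<.004)
    for lo,hi in((-.034,-.028),(-.028,-.02),(-.02,-.012)):
        y=t[top&(x>lo)&(x<hi)][:,1]; l=y[(y<-.02)&(y>-.06)];rr=y[(y>.02)&(y<.06)]
        if len(l)>5 and len(rr)>5:print("jaw inner y tool mm",np.percentile(l,98).round(4)*1e3,np.percentile(rr,2).round(4)*1e3)
E
python3 -c "
from px import *
px('pics/w7.png')"
```

```text
n 3824
base top: tilt deg about tool y,x [2.68 1.46] z 0.0169 1851 ((0.006359899416565895, -0.0013587352586910129), 0.02952282875776291)
rot err tool rv deg [-0.19 -0.35  0.08] width 0.034518210826272454
1 x,y,z [ -2.  157.7  50.5]
2 x,y,z [-2.  82.2 50.5]
3 x,y,z [-2.  -2.1 50.5]
185 base 223 286 jaw inner 207 311
191 base 217 292 jaw inner 208 311
197 base 212 297 jaw inner 208 311
203 base 208 300 jaw inner 206 310
209 base 206 302 jaw inner 204 310
215 base 204 304 jaw inner 202 309
221 base 203 306 jaw inner 200 309
base y extents tool mm [-33.1  29.8]
jaw inner y tool mm -33.099999999999994 36.0
jaw inner y tool mm -33.2 35.9
jaw inner y tool mm -33.099999999999994 35.8
```

View pics/w7.png

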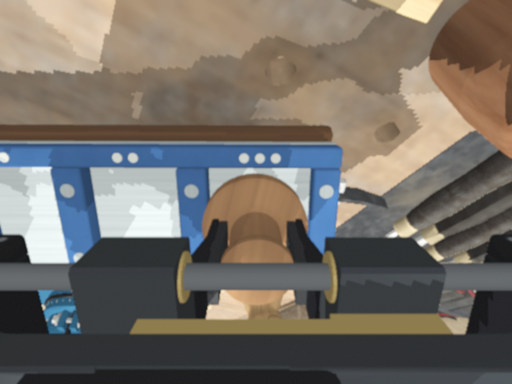

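Base centre (254) is left of the three-dot gap's centre (259), so it needs about +2.8 mm in y and a few mm up-slope to clear the ledge.

carry_out:
  moves:
    - [-0.15,0.07,0,0,0,0]
    - [0,0,0,0,0,0]
    - [0,0,0,0,0,0]

```text
time: 14.4
ee_pos: [0.4477, 0.387, 0.0976]
eef_rot: [-0.251, 0.933, 0.065, 0.248]
ft_force: [-0.7, -0.2, -1.3]
width: 0.0347
grip_force: 30.0
```

```bash
python3 -c "
from px import *
px('pics/w8.png')"
```

```text
n 3836
base top: tilt deg about tool y,x [3.51 1.36] z 0.0166 1872 ((0.006579816807061434, -0.0021376698277890682), 0.028945431113243103)
rot err tool rv deg [-0.1  -0.27  0.14] width 0.03466057026857369
1 x,y,z [  4.7 161.8  51.2]
2 x,y,z [ 4.7 86.3 51.2]
3 x,y,z [ 4.7  2.  51.2]
185 base 223 286 jaw inner 201 305
191 base 217 293 jaw inner 202 304
197 base 212 297 jaw inner 202 304
203 base 209 300 jaw inner 202 304
209 base 206 303 jaw inner 203 306
215 base 204 305 jaw inner 201 307
221 base 203 306 jaw inner 201 309
base y extents tool mm [-33.1  29.8]
jaw inner y tool mm -37.400000000000006 31.8
jaw inner y tool mm -37.3 31.7
jaw inner y tool mm -37.400000000000006 31.8
```

carry_out:
  moves:
    - [0,-0.03,0.05,0,0,0]
    - [0,0,0.05,0,0,0]
    - [0,0,0.03,0,0,0]
    - [0,0,0,0,0,0]

```text
time: 14.95
ee_pos: [0.4505, 0.3872, 0.0928]
eef_rot: [-0.251, 0.933, 0.065, 0.248]
ft_force: [-0.2, 0.5, -1.0]
width: 0.0347
grip_force: 30.0
```

```bash
python3 -c "
from px import *
px('pics/w9.png');f=np.array(read_state()['ft_force']);print(f@N,f@U,f@X)"
```

```text
n 3833
base top: tilt deg about tool y,x [3.18 1.46] z 0.0167 1885 ((0.005834300071001053, -0.0017996672540903091), 0.02938726730644703)
rot err tool rv deg [-0.11 -0.3   0.14] width 0.034732485512936326
1 x,y,z [  4.4 160.6  45.8]
2 x,y,z [ 4.4 85.1 45.8]
3 x,y,z [ 4.4  0.8 45.8]
185 base 223 286 jaw inner 202 308
191 base 217 293 jaw inner 202 308
197 base 212 297 jaw inner 202 307
203 base 209 300 jaw inner 203 307
209 base 206 303 jaw inner 203 307
215 base 204 305 jaw inner 201 308
221 base 203 306 jaw inner 201 309
base y extents tool mm [-33.   30.3]
jaw inner y tool mm -36.1 33.099999999999994
jaw inner y tool mm -36.0 33.0
jaw inner y tool mm -36.1 33.0
-1.054802916557894 0.6878057767578035 -0.47551704722779137
```

Already 2 mm past jaw level with no force: it is entering. I'll carry on gently.

carry_out:
  moves:
    - [0,0,0.05,0,0,0]
    - [0,0,0.04,0,0,0]
    - [0,0,0,0,0,0]

```text
time: 15.38
ee_pos: [0.452, 0.3881, 0.0896]
eef_rot: [-0.251, 0.933, 0.065, 0.248]
ft_force: [-0.6, -1.1, -1.2]
width: 0.0349
grip_force: 30.0
```

carry_out:
  moves:
    - [0,0,0.05,0,0,0]
    - [0,0,0.04,0,0,0]
    - [0,0,0,0,0,0]

```text
time: 15.75
ee_pos: [0.4536, 0.3889, 0.0865]
eef_rot: [-0.251, 0.933, 0.065, 0.248]
ft_force: [-0.1, 0.8, -1.7]
width: 0.0348
grip_force: 30.0
```

carry_out:
  moves:
    - [0,0,0.05,0,0,0]
    - [0,0,0.03,0,0,0]
    - [0,0,0.02,0,0,0]
    - [0,0,0,0,0,0]

```text
time: 16.25
ee_pos: [0.4552, 0.3888, 0.0834]
eef_rot: [-0.25, 0.934, 0.065, 0.248]
ft_force: [-12.2, -13.2, 15.5]
width: 0.0351
grip_force: 30.0
```

carry_out:
  moves:
    - [0,0,0.02,0,0,0]
    - [0,0,0,0,0,0]

```text
time: 16.5
ee_pos: [0.4554, 0.3883, 0.0827]
eef_rot: [-0.25, 0.934, 0.064, 0.247]
ft_force: [-17.8, -18.0, 23.0]
width: 0.0348
grip_force: 30.0
```

It's on the floor, but the force is 34 N, so I ease off before releasing.

carry_out:
  moves:
    - [0,0,-0.04,0,0,0]
    - [0,0,0,0,0,0]

```text
time: 16.75
ee_pos: [0.455, 0.3899, 0.0841]
eef_rot: [-0.251, 0.933, 0.065, 0.248]
ft_force: [-0.1, -1.3, -0.2]
width: 0.0348
grip_force: 30.0
```

```bash
python3 -c "
from px import *
px('pics/w10.png');f=np.array(read_state()['ft_force']);print(f@N,f@U,f@X)"
```

```text
n 3811
base top: tilt deg about tool y,x [ 4.4 -0.1] z 0.0158 1822 ((0.007533770054578781, -0.00021789968013763428), 0.02866407297551632)
rot err tool rv deg [-0.09 -0.26  0.14] width 0.03482506484819463
1 x,y,z [  4.6 160.7  35.6]
2 x,y,z [ 4.6 85.2 35.6]
3 x,y,z [ 4.6  0.9 35.6]
185 base 226 288 jaw inner 199 310
191 base 219 294 jaw inner 199 310
197 base 215 299 jaw inner 199 310
203 base 211 302 jaw inner 200 309
209 base 209 305 jaw inner 200 309
215 base 207 307 jaw inner 200 310
221 base 206 309 jaw inner 201 311
base y extents tool mm [-31.9  31.8]
jaw inner y tool mm -36.1 32.9
jaw inner y tool mm -36.1 32.800000000000004
jaw inner y tool mm -36.2 32.9
-0.5662678920003051 0.13230117231463162 -0.3202572347872523
```

carry_out:
  moves:
    - [0,0,0,0,0,0]
    - [0,0,0,0,0,0]
    - [0,0,0,0,0,0]
    - [0,0,0,0,0,0]
    - [0,0,0,0,0,0]
  fingers: 75

```text
time: 17.42
ee_pos: [0.4549, 0.3898, 0.0839]
eef_rot: [-0.251, 0.933, 0.065, 0.248]
ft_force: [-0.3, 0.3, -0.1]
width: 0.0724
grip_force: 0.0
```

carry_out:
  moves:
    - [0,0,-0.3,0,0,0]
    - [0,0,-0.6,0,0,0]
    - [0,0,-0.9,0,0,0]
    - [0,0,-0.9,0,0,0]
    - [0,0,-0.6,0,0,0]
    - [0,0,0,0,0,0]
    - [0,0,0,0,0,0]

```text
time: 18.3
ee_pos: [0.3981, 0.3571, 0.1982]
eef_rot: [-0.251, 0.933, 0.065, 0.248]
ft_force: [-0.7, 0.4, -0.4]
width: 0.0751
grip_force: 0.0
```

```bash
python3 - <<'E'
from plan import *
d=shot("wrist");save(d,"pics/w11.png");p,c=cloud(d),d["pixels"];hsv=cv2.cvtColor(c,cv2.COLOR_RGB2HSV)
v=(p-S[3]);q=np.stack([v@X,v@U,v@N],-1)
br=(hsv[...,0]<16)&(hsv[...,1]>80)&(np.abs(q[...,0])<.05)&(np.abs(q[...,1])<.05)&(q[...,2]>0)
for lo,hi in((.013,.0185),(.062,.072)):
    g=q[br&(q[...,2]>lo)&(q[...,2]<hi)]
    if len(g)>20:
        A=np.c_[g[:,:2],np.ones(len(g))];k=np.linalg.lstsq(A,g[:,2],rcond=None)[0]
        print(len(g),np.median(g,0).round(4),g.min(0).round(4),g.max(0).round(4),cv2.minEnclosingCircle(g[:,:2].astype(np.float32)),"tilt",np.degrees(np.arctan(k[:2])).round(2))
E
```

```text
1411 [-0.0114  0.0018  0.017 ] [-0.0303 -0.0315  0.0133] [0.0289 0.0332 0.0185] ((0.0021798296365886927, 0.000608811154961586), 0.03266502171754837) tilt [ 0.46 -0.19]
1063 [0.0011 0.0008 0.0657] [-0.0144 -0.017   0.062 ] [0.0195 0.0177 0.0684] ((0.0026538479141891003, 0.00028275270597077906), 0.017637817189097404) tilt [1.   0.08]
```

View pics/w11.png

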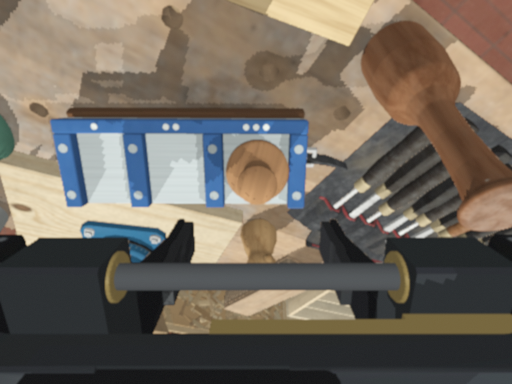

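The pull lies flat in the three-dot gap at (257,170): base top at 17 mm, about 2 mm up-slope, under 1 mm off centre, and the gripper is clear. I'm handing in.

```bash
python3 -c "
from h import *
print(r.close_job())"
```

```text
the job is handed in; nothing more can be done
None
```

The pull from the green mat is the 66 mm one: it rested on the jaws of the one- and two-dot gaps, and now lies released and flat in the three-dot gap; the job is handed in, but no verdict came back.

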